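# Proof-pull a new strap lug with the pull gauge

### The arm

A 7-joint arm with a two-finger parallel gripper is mounted at the origin on the work surface. World frame = base frame: x ahead of the robot, y to its left, z up, the work surface at z = 0. Lengths are in mm, angles in rad, forces in N, time in s.
With the tool pointing down it reaches from about 425 to 825 mm from the base axis. Payload 3.6 kg.
Tool frame: the origin (TCP) lies at the very end of the fingers, on their centre line; the grasp point (between the pads) lies 19 mm behind it; z points along the fingers, y is the line along which they close (so a half turn about z gives the same grasp; the last joint's range is limited). The gripper opens to 85 mm and grips with 20 to 120 N. Pads are 22 mm wide; open, the fingers measure 114 mm over their backs; the gripper's body (76 mm by 85 mm) begins 54 mm behind the grasp point. The pads swing forward as they close: fully open they stand 13 mm farther back than shut.
Start: joints at [-0.026, 0.615, -0.013, 1.423, 0.008, 1.103, -0.04], TCP at [649.971, 0.023, 231.297] pointing down, gripper open.
Joint ranges: [-3.12, 3.12], [-0.3, 2.06], [-1.34, 1.32], [0.26, 2.42], [-1.36, 4.5], [0.01, 1.98], [-2.84, 2.84]. Speed limits (rad/s): [2.79, 2.79, 3.14, 3.14, 3.14, 3.14, 3.14].

### API

Orientations are given as a rotation vector (axis times angle).
In Python, from workcell import ctrl gives the robot as it stands.
- The arm moves only by the shell command python3 -m creep 'ROWS' [OPENING]. ROWS is JSON, a list of rows, each a list of 4 numbers: the shift along the tool's x, y, z in units of 0.5 m (1.0 is 0.5 m), then the turn about the tool's z in units of pi/2 rad (1.0 is pi/2 rad). A call has 1 to 20 rows; each row shifts and turns the commanded pose from where the row before left it, along the tool's axes as they then stand; what a row does not reach is not made up. A row lasts 1/12 s, in which the tool goes at most 41.7 mm and 7.16 degrees, less where a joint would pass 70% of its speed; a pose out of reach is approached as far as the arm can. A call with a number of a shift or a turn outside -1 to 1 is refused whole. A call with a gripper value outside its range is refused whole. OPENING is the opening, from -1 (shut) to 1 (fully open), set as the call begins (- or left out, the last holds). The fingers move at their own pace and stop on an object; the grip force is fixed at half the most. Time passes only in rows, so rows that do not move let the fingers close. It gives the time, the measured TCP pose, the force, the opening and the grip force at its end, in the units of the state.
- ctrl.state(): the state, without advancing time (a new reading comes with each control period).
- ctrl.capture(name): name is "scene" or "side" or "wrist"; returns the picture (480x640x3 uint8, blue, green, red); there is no depth.
- ctrl.camera_info(name): a dict with "fx", "fy", "cx", "cy" (pixels), "k1" (the pictures are not rectified: a ray, as slopes to the right and down, at radius r is drawn at 1 + k1 r^2 times it, then the intrinsics apply), "R" (3x3) and "t" (3): a world point X has camera coordinates R X + t. Camera axes: x right, y down, z forward; pixel columns grow to the right and rows downward; lengths in mm; the calibration is good to about 2 mm. A picture is of the moment at which its call begins: read the wrist's pose just before it. camera_info takes no time and is no camera call; for the wrist camera it gives the pose at the moment of the call.
- ctrl.hand_in(): hands the job in; it is judged then, once.
Trained networks look in the newest picture that a camera, given by its name, has taken for a name from the list of things; names that differ only in an ending like _2 or _b are one class to them, and where a whole thing is asked for, a point or a joint stands for the part that bears it (a point fixed in the world has none). Each returns a list of dicts, best first, with "p" (0 to 1); they miss things now and then, are a little off and sometimes report something else, mostly with a low value. They report only what shows in the picture. A call takes as long as a camera call. They do not tell look-alikes from the thing itself.
- ctrl.spot_in(name, camera): "at" ([x, y, z] in mm, in the coordinates of the camera as it stood for that picture, good to about 4 mm: the middle of the surface that is visible of it).
- ctrl.cut_out(name, camera): "region" (480x640 bool, what is visible of it).
The state is a dict: "t": time; "joint_pos": joint angles; "dq": joint speeds; "joint_torque": joint torques, N m; "position": TCP position; "tool_rot": TCP orientation; "wrist_force": force on the tool from outside, world axes, zero at the start; "moment": the same for the moment, N m; "gripper_width": opening from 0.0 (shut) to 1.0 (fully open); "grip_force": force on a finger pad.
Only numpy, scipy, OpenCV 4.12 (cv2) and the standard library are available. Lean on these libraries where they do the work, as an engineer would, in place of code of your own. Each camera call takes 0.05 s, during which the arm holds its last target. There are 200 camera calls.

### The job

The strap lug of the camera clamped on its back in the fixture has just been replaced and needs a proof pull: take the pull gauge by its square housing, put its hook down through the eye of the lug, and with the gauge level draw it straight out from the camera's side until the whole red band on its rod has come out of the housing. The yellow overload band behind the red one must never come out. Finish while holding the gauge there, at the red mark with the lug under load and the gauge carried by the gripper alone, and leave everything else on the bench as it is.

Things in the scene. Friction and masses are not known exactly. Their poses are not given: they have to be found in the camera images.
- gauge: Spring pull gauge, 190 g, on the bench. Housing: aluminium bar with black end caps, 120 long (x), 32 wide, 32 high, white scale on top, 20 mm wire ring on its rear end. Origin: centre of the housing's underside; +x to the end where the rod comes out, z up. The rod runs 16 mm above the underside, sticks out 37 mm and ends in a 4 mm wire hook bent straight down, its foot 1 mm above underside level.
- rod (a joint): How far the gauge's rod is drawn out of the housing, m: 0 home, 0.056 stop. A spring draws it back: 1.4 N at 0, 0.28 N more per mm, about 11 N at the mark. Grey 6 mm rod with a red band 8 mm wide, hidden in the housing at 0: it starts to show at 0.022 and is all out at 0.030. After it come 8 mm of bare rod; at 0.038 the yellow overload band starts to show.
- hook_tip (a point): Lower end of the gauge's hook; with the rod home it lies 97 mm ahead (+x) of the gauge's origin, at y = 0, 1 mm above underside level. The hook's upright leg is 4 mm thick and reaches 13 mm below the rod's lower side.
- lug_eye (a point): Centre of the strap lug's eye: rigid level loop of 3 mm steel wire, clear hole 13 mm (axis z), 19 mm outside, on the camera's end face that is turned to the robot and its right. +x points from the eye into the camera, so the pull goes along -x. The end face is 9 mm from the eye; near the lug the camera stands 16 mm above it, at the lens mount, 50 mm farther in, 29 mm. Free below for 66 mm.
- fixture: Fixture bolted down, with the camera in it: grey base plate 170 (x) by 150 (y) by 14 mm, two bed bars, an angle plate; the silver and black camera (140 x 96 x 36 mm) lies on its back on it, lens mount up. Origin: centre of the base plate's underside; x along the camera, the lug at its -x end, z up. The lug eye is at (-79, 20, 80) mm.
- lens: Black lens standing upright, 65 mm across, 60 mm high; origin at the centre of its underside. Bystander.
- pot_a: Milky film pot with a grey lid, 35 mm across, 51 mm high; origin at the centre of its underside. Bystander.
- pot_b: A second film pot like pot_a. Bystander.
- loupe: Black eye loupe, 38 mm across, 38 mm high; origin at the centre of its underside. Bystander.
- blower: Red rubber dust blower standing on its foot, nozzle up, 52 mm across, 98 mm high; origin at the centre of its underside. Bystander.
- screwdriver: Small screwdriver with an orange handle, 150 mm long, lying on the bench along its x. Bystander.
- old_camera: Second camera, black and silver, standing upright, 135 mm wide (y), 36 mm deep plus a 20 mm lens, 86 mm high; origin at the centre of its underside. Bystander.
- parts_tray: Open white tray with four compartments and screws, 160 x 110 x 25 mm; origin at the centre of its underside. Bystander.
There are look-alikes about, which are no part of the job. There is more than one size of the gauge; the one meant has the size given above.

How it is judged:
By the outcome, as a careful person would: the job done as asked, in the order asked, and still so for the second after the job is handed in, while the arm keeps its last pose, push and grip.
It also fails if it takes over 48 s, if anything falls off the work surface, if the arm or the gripper's body presses on something with over 40 N, if the wrist force passes 120 N, or if a joint passes its speed limit or range.

## Working session

There is one attempt and no reset: what is moved stays moved. The work goes in short steps, Python scripts to look and compute and a shell command to move; the robot and the scene stay as the last step left them, time stands still between calls to the robot, and variables do not carry over. Pictures are saved under pics/ and viewed, at most 10 in all, crops included, and the job is handed in when it is done.

```bash
ls; mkdir -p pics; cat > h.py <<'E'
import numpy as np, cv2
from workcell import ctrl
from scipy.spatial.transform import Rotation as Ro
def info(n):
    c=ctrl.camera_info(n); c['R']=np.array(c['R']);c['t']=np.array(c['t']);return c
def ray(c,u,v):
    x=(u-c['cx'])/c['fx'];y=(v-c['cy'])/c['fy'];a,b=x,y
    for _ in range(20):
        s=1+c['k1']*(a*a+b*b);a,b=x/s,y/s
    return c['R'].T@np.array([a,b,1.]), -c['R'].T@c['t']
def atz(c,u,v,z):
    d,o=ray(c,u,v);return o+d*(z-o[2])/d[2]
def proj(c,X):
    p=c['R']@np.array(X,float)+c['t'];a,b=p[:2]/p[2];s=1+c['k1']*(a*a+b*b)
    return np.array([a*s*c['fx']+c['cx'],b*s*c['fy']+c['cy']])
def w(c,p): return c['R'].T@(np.array(p)-c['t'])
E
python3 - <<'E'
from h import *
np.set_printoptions(precision=1,suppress=True)
for n in ["scene","side"]:
    c=info(n);im=ctrl.capture(n);cv2.imwrite(f'pics/{n}0.png',im)
    print(n,c['fx'],c['k1'],'cam at',-c['R'].T@c['t'])
    for k in ["gauge","hook_tip","lug_eye","fixture"]:
        for r in ctrl.spot_in(k,n)[:4]: print(k,round(r['p'],2),w(c,r['at']),proj(c,w(c,r['at'])))
s=ctrl.state();print(s)
E
```

```text
pics
scene 546.3564534193148 0.008008397022401364 cam at [1264.1 -951.  1026.6]
gauge 0.68 [ 514.  -179.3   29.6] [284.  271.7]
gauge 0.68 [ 425.9 -307.6   19.7] [226.5 285.5]
gauge 0.63 [383.4   8.5  41.9] [293.7 216.5]
gauge 0.63 [668.7 108.8  65.6] [393.4 232.3]
lug_eye 0.61 [673.3 110.6  66.7] [395.1 232.3]
lug_eye 0.43 [436.8 221.5  27.8] [350.7 195.3]
fixture 0.7 [677.1 110.4  64.9] [396.2 233.4]
fixture 0.39 [747.6 -58.   47.1] [382.6 281.3]
side 472.86047120904084 -0.02931356091528688 cam at [   58.1 -1022.3   976.1]
gauge 0.94 [ 499.7 -176.3   32.4] [321.4 279. ]
gauge 0.87 [358.9  18.5  39.5] [250.2 250.6]
gauge 0.8 [ 419.8 -313.5   25. ] [317.7 324.3]
lug_eye 0.75 [633.9 106.2  65.2] [319.3 204.9]
fixture 0.87 [631.4 110.1  65.3] [318.1 204.4]
fixture 0.3 [ 591.2 -390.8   47.3] [390.9 316.8]
{'t': 0.5, 'joint_pos': array([-0. ,  0.6, -0. ,  1.4,  0. ,  1.1, -0. ]), 'dq': array([-0., -0., -0., -0., -0.,  0., -0.]), 'joint_torque': array([ -0. , -46.9,   0.3, -17.1,   0. ,   0. ,   0. ]), 'position': array([649.9,   0. , 231.2]), 'tool_rot': array([-2.2, -2.2,  0. ]), 'wrist_force': array([-0.3,  0.7,  0.2]), 'moment': array([-0. ,  0. , -0.1]), 'grip_force': 0.0, 'gripper_width': 1.0021935626567522}
```

View pics/scene0.png

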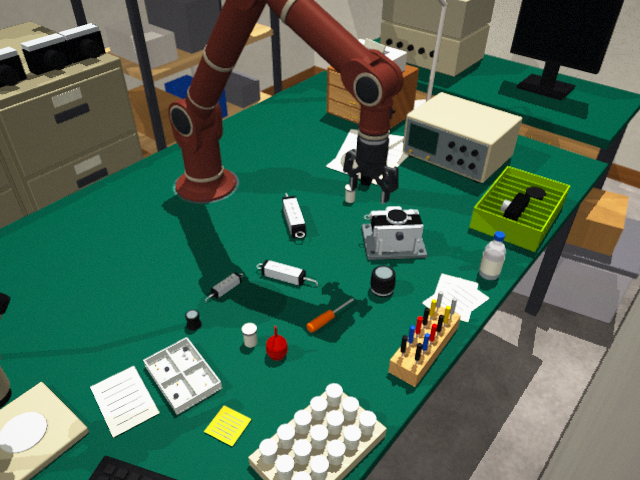

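View pics/side0.png

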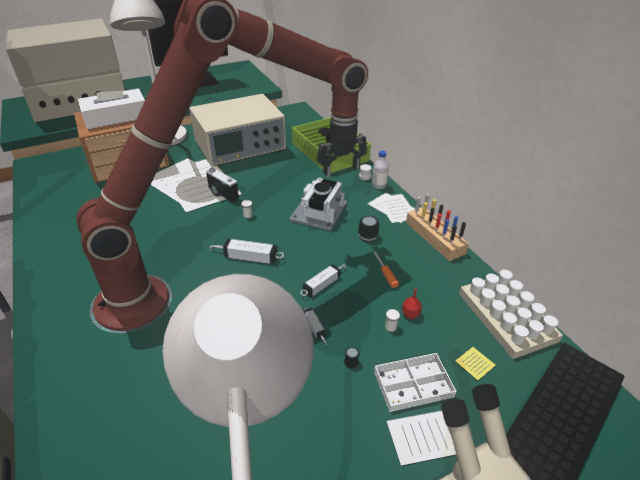

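Scene picture: three gauge candidates, A white (284,272), B white (293,216) and C grey (226,285). In the side picture they are at (322,279), (250,251) and (316,325). The fixture with its camera is at (394,233). I'll enlarge and measure them.

```bash
python3 - <<'E'
from h import *
np.set_printoptions(precision=1,suppress=True)
a=cv2.imread('pics/side0.png');b=cv2.imread('pics/scene0.png')
f=lambda im,x,y,w,h,s:cv2.resize(im[y:y+h,x:x+w],None,fx=s,fy=s,interpolation=cv2.INTER_CUBIC)
x=np.vstack([f(a,205,225,160,75,5),f(b,240,185,160,60,5)]);x=np.vstack([f(a,205,225,160,75,4),f(b,200,190,160,70,4)])
cv2.imwrite('pics/crop1.png',x)
for n in ["scene","side"]:
    c=info(n);ctrl.capture(n)
    for r in ctrl.cut_out("gauge",n)[:4]:
        m=r['region'];v,u=np.nonzero(m)
        (cx,cy),sz,ang=cv2.minAreaRect(np.c_[u,v].astype(np.float32))
        P=np.array([atz(c,i,j,25)[:2] for i,j in zip(u,v)])
        rc=cv2.minAreaRect(P.astype(np.float32))
        print(n,round(r['p'],2),m.sum(),(cx,cy),'world z25',np.array(rc[0]),np.array(rc[1]),rc[2])
E
```

```text
scene 0.89 728 (283.9411926269531, 272.7353210449219) world z25 [ 512.1 -179.2] [140.7  62.2] 19.475093841552734
scene 0.7 642 (293.75, 215.75003051757812) world z25 [362.2  30.7] [ 50.4 217.4] 52.82100296020508
scene 0.64 415 (226.19229125976562, 285.0384521484375) world z25 [ 428.4 -309.3] [106.5  43.2] 86.37007904052734
side 0.68 1038 (251.97352600097656, 250.75587463378906) world z25 [366.2  30.5] [ 92.4 188.8] 51.881717681884766
side 0.63 611 (322.93121337890625, 279.40289306640625) world z25 [ 509.2 -172.1] [168.3  51.8] 18.0351505279541
side 0.62 301 (314.36517333984375, 324.08428955078125) world z25 [ 414.6 -307.1] [104.2  29.7] 85.52580261230469
```

View pics/crop1.png

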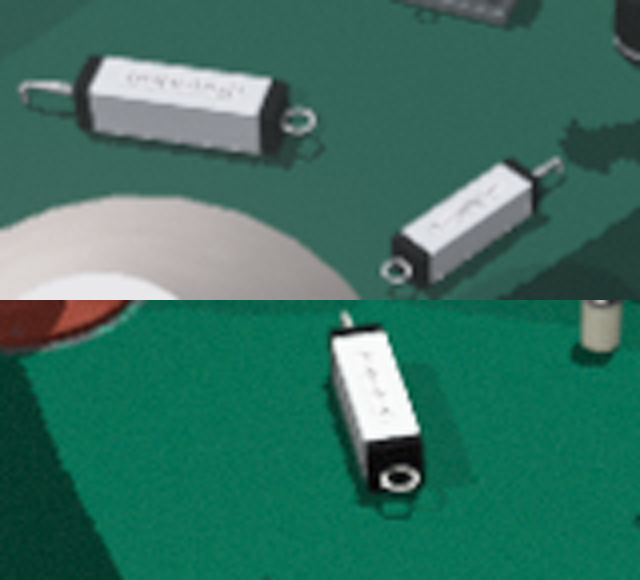

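```bash
python3 - <<'E'
from h import *
np.set_printoptions(precision=1,suppress=True)
c=info('side')
g=lambda x,y,z:atz(c,205+x/4,225+y/4,z)[:2]
for nm,z,pts in [('A',32,[(395,236),(502,160),(537,180),(430,252)]),('B',32,[(97,57),(287,70),(263,107),(77,98)]),('B42',42,[(97,57),(287,70),(263,107),(77,98)])]:
    P=[g(*p,z) for p in pts];print(nm,P,[np.linalg.norm(P[i]-P[(i+1)%4]) for i in range(4)])
E
```

```text
A [array([ 446.5, -171.9]), array([ 550. , -135.7]), array([ 562.9, -165.5]), array([ 461.7, -196.6])] [np.float64(109.59174988054342), np.float64(32.532358067645895), np.float64(105.84729650295193), np.float64(28.993972690909825)]
B [array([321.3, 105.6]), array([447.9,  26.9]), array([415. ,  -5.1]), array([292.3,  65.9])] [np.float64(149.1385405646072), np.float64(45.87811190809767), np.float64(141.74368395037098), np.float64(49.179054152100754)]
B42 [array([318.5,  93.7]), array([443.8,  15.8]), array([411.3, -15.9]), array([289.8,  54.3])] [np.float64(147.5587706387519), np.float64(45.392141875314294), np.float64(140.24224503165127), np.float64(48.658118447370434)]
```

A measures about 110–120 x 31 mm, white with black caps: it fits 120x32. B (about 145x46) is too big, and C is small and grey. So A, confirmed by the crop. Next, a wrist view for the lug and gauge.

```bash
python3 - <<'E'
from h import *
np.set_printoptions(precision=1,suppress=True)
s=ctrl.state();c=info('wrist');im=ctrl.capture('wrist');cv2.imwrite('pics/w0.png',im)
print(s['t'],'cam',-c['R'].T@c['t'],'axis',c['R'][2],c['fx']);print(Ro.from_rotvec(s['tool_rot']).as_matrix())
for k in ["gauge","lug_eye","fixture"]:
    for r in ctrl.spot_in(k,'wrist')[:2]: print(k,r['p'],w(c,r['at']),proj(c,w(c,r['at'])))
E
```

```text
0.7 cam [649.9  69.5 373.7] axis [-0.  -0.3 -1. ] 370.0216040430984
[[ 0.  1. -0.]
 [ 1. -0.  0.]
 [ 0. -0. -1.]]
gauge 0.71 [ 550.3 -150.9   34.3] [226.  350.1]
gauge 0.71 [651.2 120.9  98.3] [322.1  56.7]
lug_eye 0.95 [651.4 122.2  97.2] [322.4  55.1]
```

View pics/w0.png

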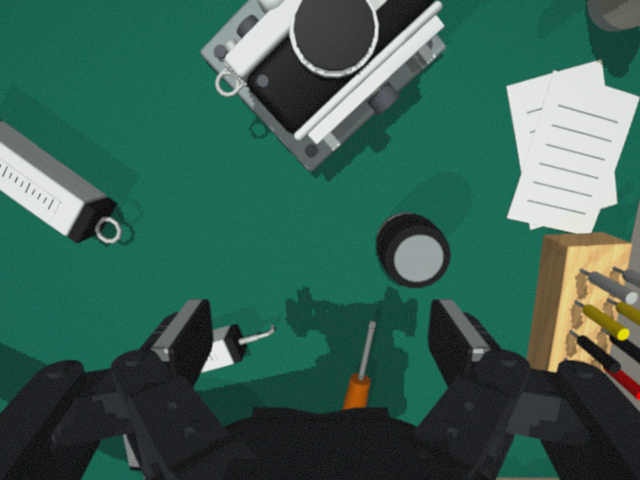

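Wrist view: the lug ring is at (228,81) and the camera's long edges run from (297,138) to (440,5). The gauge's front cap and hook are at (232,345) and (272,330); the big gauge is at left and the lens at (415,250).

```bash
python3 - <<'E'
from h import *
np.set_printoptions(precision=1,suppress=True)
c=info('wrist')
print('lug',atz(c,228.5,81.5,80))
for nm,z,a,b in [('rail',85,(297,138),(440,5)),('rail2',85,(312,143),(443,22)),('plate right',14,(315,172),(445,48)),('plate end',14,(203,50),(312,172))]:
    A,B=atz(c,*a,z),atz(c,*b,z);d=B-A;print(nm,A,B,np.linalg.norm(d),np.degrees(np.arctan2(d[1],d[0])))
print('hook',atz(c,272,329,10),'cap',atz(c,236,328,32),atz(c,247,352,32))
E
python3 -c "
import cv2
a=cv2.imread('pics/w0.png')[30:180,190:390];cv2.imwrite('pics/crop2.png',cv2.resize(a,None,fx=4,fy=4,interpolation=2))"
```

```text
lug [581.3 107.5  80. ]
rail [632.4  65.8  85. ] [735.1 159.6  85. ] 139.08203386602176 42.37894018943931
rail2 [643.7  62.1  85. ] [737.9 148.2  85. ] 127.64751664958881 42.428093784358445
plate right [644.9  33.   14. ] [762.8 145.6  14. ] 162.9880565453757 43.70824077934305
plate end [543.9 143.6  14. ] [642.1  33.   14. ] 147.9022969916897 -48.43186647793944
hook [ 596.7 -139.1   10. ] cap [ 562.3 -125.6   32. ] [ 572.  -154.4   32. ]
```

View pics/crop2.png

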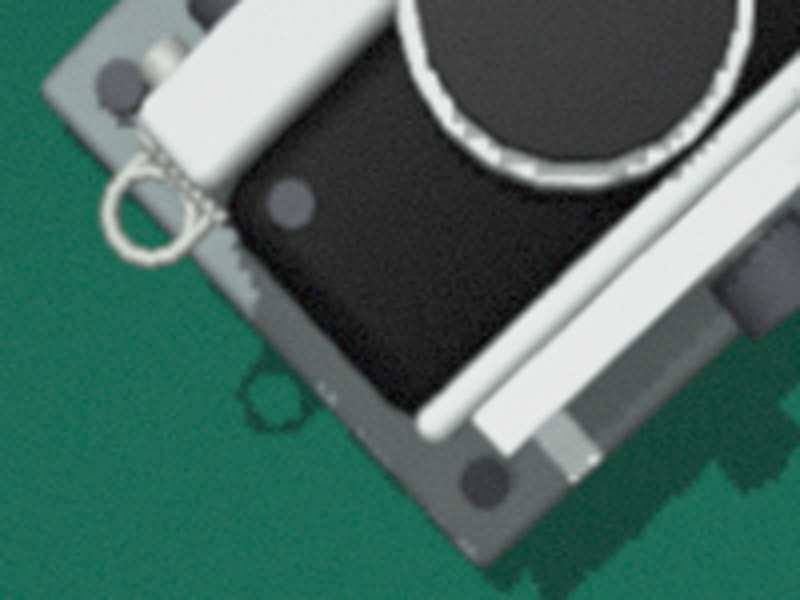

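```bash
python3 -m creep '[[-0.05,-0.052,0,0],[-0.05,-0.052,0,0],[-0.05,-0.052,0,0],[-0.05,-0.052,0,0],[-0.05,-0.052,0,0],[-0.05,-0.052,0,0],[-0.05,-0.052,0,0],[0,0,0,0.0785],[0,0,0,0.0785],[0,0,0,0.0785],[0,0,0,0.0785],[0,0,0,0.0785],[0,0,0,0.0785],[0,0,0,0.0785],[0,0,0,0.0785],[0,0,0,0.0785],[0,0,0,0.0785],[0,0,0,0]]' 1
cat >> h.py <<'E'
def look(n):
    s=ctrl.state();c=info('wrist');im=ctrl.capture('wrist');cv2.imwrite(f'pics/{n}.png',im)
    R=Ro.from_rotvec(s['tool_rot']).as_matrix()
    print(s['t'],s['position'],'yaw',np.degrees(np.arctan2(R[1,0],R[0,0])),'tilt',R[:,2]);return s,c,im
E
python3 - <<'E'
from h import *
np.set_printoptions(precision=2,suppress=True)
s,c,im=look('w1')
for r in ctrl.cut_out("gauge",'wrist')[:2]:
    m=r['region'];print(r['p'],m.sum(),cv2.minAreaRect(np.argwhere(m)[:,::-1].astype(np.float32)))
E
```

```text
t: 2.4
position: [468.1, -174.8, 231.4]
tool_rot: [3.097, 0.525, 0.0]
wrist_force: [-0.4, 0.8, -0.1]
gripper_width: 0.999
grip_force: 0.0
2.4 [ 468.12 -174.8   231.41] yaw 19.254510268017057 tilt [ 0. -0. -1.]
0.96 4960 ((327.5704345703125, 155.01705932617188), (36.13916778564453, 188.07582092285156), 0.622755765914917)
0.77 7443 ((93.27691650390625, 237.78460693359375), (49.29065704345703, 191.19863891601562), 52.12501525878906)
```

View pics/w1.png

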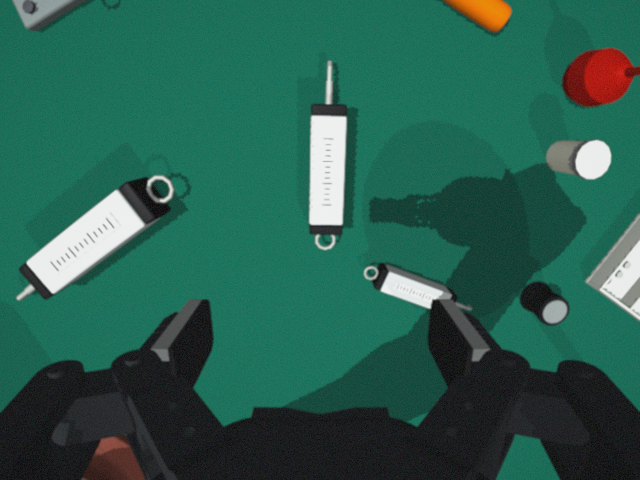

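Gauge A stands upright in the view: housing corners at (311,105), (347,106), (342,235) and (309,233), hook end at (330,62). The small gauge is at (413,287).

```bash
python3 - <<'E'
from h import *
np.set_printoptions(precision=2,suppress=True)
s=ctrl.state();c=info('wrist')
im=cv2.imread('pics/w1.png')
# white face region
hsv=cv2.cvtColor(im,cv2.COLOR_BGR2HSV);m=((hsv[...,1]<60)&(hsv[...,2]>150)).astype(np.uint8)
m[:,:290]=0;m[:,360:]=0;m[:108]=0;m[240:]=0
n,l,st,_=cv2.connectedComponentsWithStats(m);k=1+np.argmax(st[1:,4])
r=cv2.minAreaRect(np.array([atz(c,u,v,32)[:2] for v,u in np.argwhere(l==k)],np.float32));print('white',r,st[k])
P=[atz(c,*p,32)[:2] for p in [(311,105),(347,106),(342,235),(309,233)]]
print(P,np.linalg.norm(P[0]-P[3]),np.linalg.norm(P[1]-P[0]))
f=(P[0]+P[1])/2;b=(P[2]+P[3])/2;d=f-b;d/=np.linalg.norm(d)
print('ctr',(f+b)/2,'yaw',np.degrees(np.arctan2(d[1],d[0])),'hook end',atz(c,330,62,16))
R=Ro.from_rotvec(s['tool_rot']).as_matrix()
print('delta tool mm',R.T@np.r_[(f+b)/2-s['position'][:2],0])
E
```

```text
white ((503.958984375, -169.55445861816406), (99.22830963134766, 32.12848663330078), 18.31671714782715) [ 309  115   38  110 3817]
[array([ 554.21, -136.68]), array([ 564.05, -166.76]), array([ 452.26, -203.69]), array([ 443.54, -173.24])] 116.55725577997796 31.647794615452778
ctr [ 503.52 -170.09] yaw 18.28123083566672 hook end [ 596.01 -139.73   16.  ]
delta tool mm [34.94  7.39  0.  ]
```

```bash
python3 -m creep '[[0.035,0.0072,0,0.0106],[0.035,0.0072,0,0],[0,0,0.06,0],[0,0,0.06,0],[0,0,0.06,0],[0,0,0.06,0],[0,0,0.06,0],[0,0,0.06,0],[0,0,0.06,0],[0,0,0.018,0],[0,0,0.018,0],[0,0,0,0],[0,0,0,0]]' 1 && python3 -m creep '[[0,0,0,0],[0,0,0,0],[0,0,0,0],[0,0,0,0],[0,0,0,0],[0,0,0,0],[0,0,0,0],[0,0,0,0],[0,0,0,0],[0,0,0,0],[0,0,0,0],[0,0,0,0]]' -1
```

```text
t: 3.58
position: [504.2, -170.8, 4.2]
tool_rot: [3.1, 0.503, 0.003]
wrist_force: [-0.1, 0.4, 0.4]
gripper_width: 1.002
grip_force: 0.0
t: 4.58
position: [503.9, -170.5, 4.2]
tool_rot: [3.101, 0.502, 0.002]
wrist_force: [-0.4, 0.4, 5.0]
gripper_width: 0.361
grip_force: 61.9
```

```bash
python3 -m creep '[[0,0,-0.037,0],[0,0,-0.037,0],[0,0,-0.037,0],[0,0,-0.037,0],[0,0,-0.037,0],[0,0,-0.037,0],[0,0,0,-0.0668],[0,0,0,-0.0668],[0,0,0,-0.0668],[0,0,0,-0.0668],[0.0346,-0.0433,0,0],[0.0346,-0.0433,0,0],[0.0346,-0.0433,0,0],[0.0346,-0.0433,0,0],[0.0346,-0.0433,0,0],[0.0346,-0.0433,0,0],[0.0346,-0.0433,0,0],[0,0,0,0],[0,0,0,0]]'
python3 - <<'E'
from h import *
np.set_printoptions(precision=2,suppress=True)
s,c,im=look('w2')
x=im[0:300,160:560];cv2.imwrite('pics/w2c.png',cv2.resize(x,None,fx=2,fy=2,interpolation=2))
for k in ["hook_tip","lug_eye"]:
    for r in ctrl.spot_in(k,'wrist')[:2]: print(k,r['p'],w(c,r['at']),proj(c,w(c,r['at'])))
E
```

```text
t: 6.17
position: [489.8, 25.4, 114.0]
tool_rot: [-2.924, -1.144, 0.002]
wrist_force: [0.4, -0.6, -1.9]
gripper_width: 0.36
grip_force: 60.9
6.1667 [489.77  25.44 113.95] yaw 42.735632210023475 tilt [-0.  0. -1.]
hook_tip 0.88 [547.98  76.74 126.17] [323.36 109.04]
hook_tip 0.82 [267.92 103.84  21.9 ] [ 55.09 375.16]
lug_eye 0.8 [603.13  96.86  15.89] [360.52  26.35]
```

View pics/w2c.png

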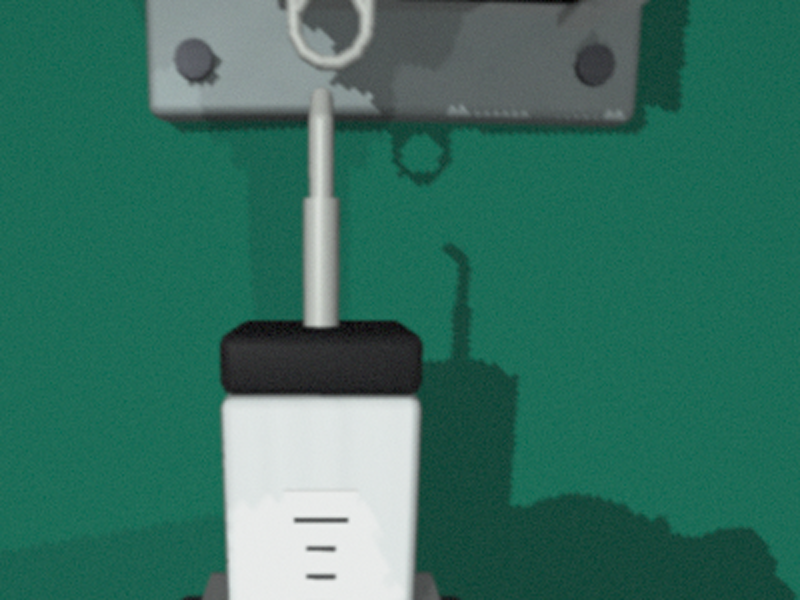

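Crop: hook end at crop (321,92), i.e. pixel (320.5,46). Lug ring centre at about crop (331,25), i.e. pixel (325.5,12.5). Plate end edge from (235,55) to (475,61).

```bash
python3 - <<'E'
from h import *
np.set_printoptions(precision=2,suppress=True)
s=ctrl.state();c=info('wrist');R=Ro.from_rotvec(s['tool_rot']).as_matrix()
im=cv2.imread('pics/w2.png')
T=lambda p:R.T@(p-s['position'])
q=lambda x,y,z:atz(c,160+x/2,y/2,z)
L=q(331,25,80);print('lug',L,T(L))
for x in (288,374): print(T(q(x,25,80)))
print('ring bottom',T(q(331,68,80)))
zu=s['position'][2]-4.2
for p,z in [((321,88),zu+19),((321,92),zu+16),((321,330),zu+16),((321,198),zu+19)]: print('rod',p,T(q(*p,z)))
A,B=q(150,108,14),q(628,121,14);d=B-A;print('plate edge len',np.linalg.norm(d),'yaw of fixture',np.degrees(np.arctan2(d[1],d[0]))+90)
print('cap',T(q(222,340,zu+32)),T(q(421,340,zu+32)))
E
```

```text
lug [581.68 100.73  80.  ] [120.89   2.99  34.09]
[120.9   -6.32  34.09]
[120.93  12.29  34.1 ]
ring bottom [112.11   3.01  34.1 ]
rod (321, 88) [ 97.39   0.81 -14.9 ]
rod (321, 92) [ 97.43   0.81 -11.9 ]
rod (321, 330) [ 58.96   0.83 -11.86]
rod (321, 198) [ 80.6    0.82 -14.88]
plate edge len 146.62747256626727 yaw of fixture 41.28884029145619
cap [ 58.8  -14.35 -27.87] [ 58.82  16.16 -27.85]
```

```bash
python3 -m creep '[[0,0,0,0.008],[0.024,0.0014,0,0],[0.024,0,0,0],[0,0,0.024,0],[0,0,0,0],[0,0,0,0]]'
python3 - <<'E'
from h import *
np.set_printoptions(precision=2,suppress=True)
s,c,im=look('w3')
x=im[0:150,220:420];cv2.imwrite('pics/w3c.png',cv2.resize(x,None,fx=4,fy=4,interpolation=2))
ims=ctrl.capture('side');cv2.imwrite('pics/s3.png',ims);im2=ctrl.capture('scene');cv2.imwrite('pics/sc3.png',im2)
for n in('side','scene'):print(n,proj(info(n),[581.5,103,80]))
E
```

```text
t: 6.82
position: [508.0, 37.3, 101.8]
tool_rot: [-2.937, -1.115, 0.004]
wrist_force: [-0.2, -0.2, -2.0]
gripper_width: 0.363
grip_force: 60.9
6.8167 [508.01  37.33 101.83] yaw 41.59852318654863 tilt [-0. -0. -1.]
side [305.25 205.77]
scene [367.14 217.18]
```

View pics/w3c.png

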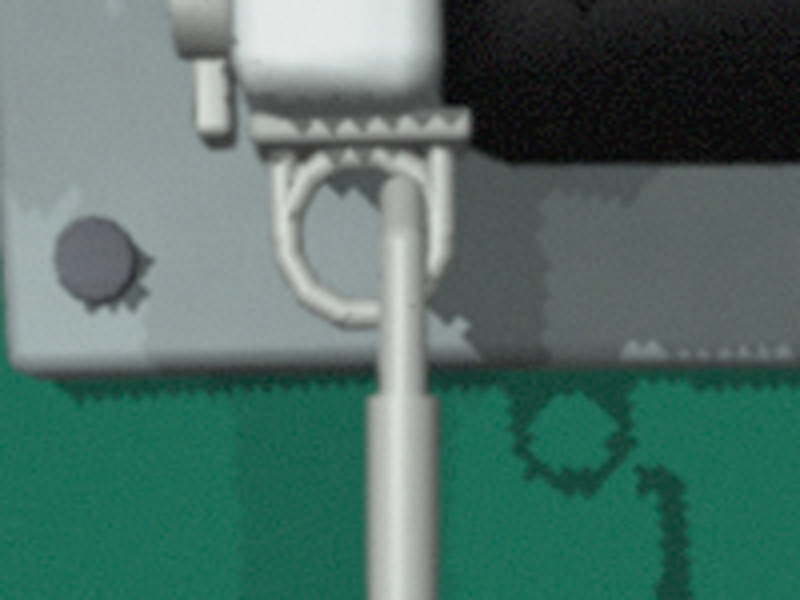

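Ring centre at crop (362,238), i.e. pixel (310.5,59.5). Rod axis at crop x 402, hook front end at (400,175), i.e. pixel (320,44). The hook is now to the right of the ring centre and slightly too far in. The plate edge is level, so the yaw is right.

```bash
python3 - <<'E'
from h import *
np.set_printoptions(precision=2,suppress=True)
s=ctrl.state();c=info('wrist');R=Ro.from_rotvec(s['tool_rot']).as_matrix()
T=lambda p:R.T@(p-s['position'])
q=lambda x,y,z:atz(c,220+x/4,y/4,z)
L=q(362,238,80);print('lug',L,T(L),T(q(273,238,80)),T(q(452,238,80)),T(q(362,327,80)))
zu=s['position'][2]-4.2
for p,z in [((400,175),zu+17),((403,396),zu+18),((403,590),zu+18)]: print('rod',p,T(q(*p,z)))
print(T(-c['R'].T@c['t']))
E
```

```text
lug [580.95 106.18  80.  ] [99.48 -3.27 22.62] [ 99.51 -12.48  22.62] [99.48  6.04 22.62] [90.69 -3.31 22.62]
rod (400, 175) [ 97.92   0.69 -12.82]
rod (403, 396) [ 80.69   0.94 -13.81]
rod (403, 590) [ 65.     0.95 -13.81]
[  69.85    0.79 -142.33]
```

```bash
python3 -m creep '[[0.007,-0.0082,0,0],[0,0,0,0],[0,0,0,0],[0,0,0,0],[0,0,0,0]]'
python3 - <<'E'
from h import *
np.set_printoptions(precision=2,suppress=True)
s,c,im=look('w4');R=Ro.from_rotvec(s['tool_rot']).as_matrix()
print('lug in tool',R.T@(np.array([580.95,106.18,80])-s['position']))
hook=s['position']+R@np.array([96,.8,-9]);print(hook,proj(c,[580.95,106.18,80]))
cv2.imwrite('pics/w4c.png',cv2.resize(im[0:150,220:420],None,fx=4,fy=4,interpolation=2))
E
```

```text
t: 7.38
position: [508.8, 43.9, 102.4]
tool_rot: [2.936, 1.119, 0.0]
wrist_force: [-0.4, 0.0, -1.3]
gripper_width: 0.365
grip_force: 60.9
7.3833 [508.77  43.9  102.42] yaw 41.728972443722284 tilt [ 0. -0. -1.]
lug in tool [95.32  1.56 22.42]
[580.95 107.2  111.42] [322.22  69.99]
```

View pics/w4c.png

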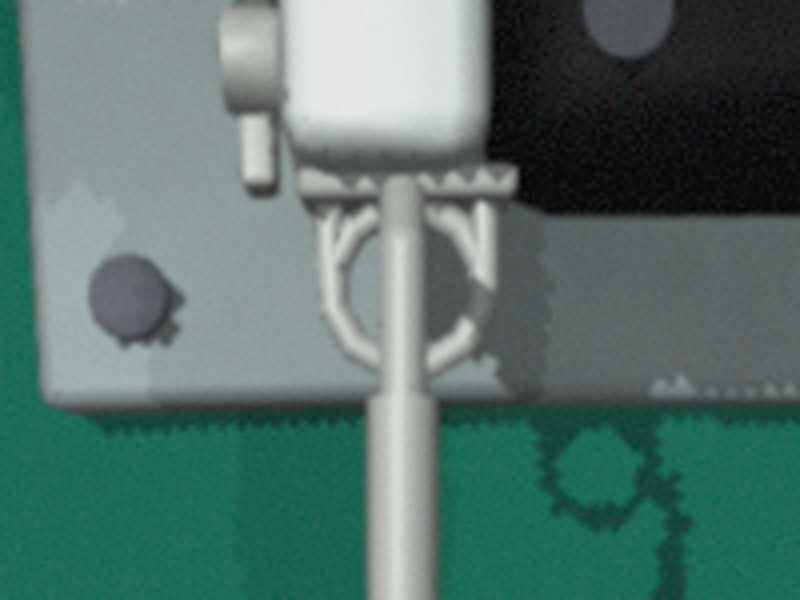

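The rod is now over the ring: centre at crop (407,287), rod x 402, hook end at y 178. It's within 1.5 mm of centre, so I'll go down.

```bash
python3 -m creep '[[-0.0024,0.0014,0,0],[0,0,0,0],[0,0,0.01,0],[0,0,0.01,0],[0,0,0.01,0],[0,0,0.01,0],[0,0,0.01,0],[0,0,0,0],[0,0,0,0],[0,0,0,0],[0,0,0,0]]'; python3 -c "
from h import *
s,c,im=look('w5');R=Ro.from_rotvec(s['tool_rot']).as_matrix();print(s['wrist_force'],R.T@s['wrist_force'],R.T@(np.array([580.95,106.18,80])-s['position']))"
```

```text
t: 8.35
position: [508.6, 42.6, 77.5]
tool_rot: [2.936, 1.119, 0.001]
wrist_force: [-0.1, 0.4, -2.1]
gripper_width: 0.364
grip_force: 60.9
8.35 [508.57407224  42.60757242  77.51408948] yaw 41.725240702341054 tilt [ 5.37027775e-04  7.26537182e-05 -9.99999853e-01]
[-0.05390118  0.4004724  -2.11569937] [ 0.22535889 -0.33540651  2.1156992 ] [96.32973717  0.72423894 -2.4424235 ]
```

```bash
python3 -m creep '[[-0.006,0,0,0],[-0.006,0,0,0],[-0.006,0,0,0],[-0.006,0,0,0],[-0.006,0,0,0],[0,0,0,0],[0,0,0,0],[0,0,0,0],[0,0,0,0]]'; cat > f.py <<'E'
from h import *
np.set_printoptions(precision=2,suppress=True)
import sys
s,c,im=look(sys.argv[1]);R=Ro.from_rotvec(s['tool_rot']).as_matrix();F=R.T@s['wrist_force'];print('F tool',F,'ext by force',(F[0]-1.4)/.28,'lug in tool',R.T@(np.array([580.95,106.18,80])-s['position']))
E
python3 f.py w6
```

```text
t: 9.15
position: [497.8, 33.1, 77.5]
tool_rot: [2.935, 1.119, 0.002]
wrist_force: [2.7, 3.2, -2.5]
gripper_width: 0.365
grip_force: 60.8
9.15 [497.79  33.05  77.46] yaw 41.750367783742476 tilt [ 0.  0. -1.]
F tool [ 4.19 -0.58  2.46] ext by force 9.958515453304527 lug in tool [110.74   0.81  -2.41]
```

The lug is hooked and the force agrees with 10 mm of draw. I'll pull 23 mm more.

```bash
python3 -m creep '[[-0.006,0,0,0],[-0.006,0,0,0],[-0.006,0,0,0],[-0.006,0,0,0],[-0.006,0,0,0],[-0.006,0,0,0],[-0.006,0,0,0],[-0.004,0,0,0],[0,0,0,0],[0,0,0,0],[0,0,0,0],[0,0,0,0],[0,0,0,0]]'; python3 f.py w7; python3 -c "
from h import *
im=cv2.imread('pics/w7.png')
im2=ctrl.capture('side')
f=lambda a,s:cv2.resize(a,None,fx=s,fy=s,interpolation=2)
a=f(im[0:180,240:400],3.3);b=f(im2[170:290,230:300+10],3.3)
h=max(a.shape[0],b.shape[0]);p=lambda q:np.pad(q,((0,h-q.shape[0]),(0,0),(0,0)))
x=np.hstack([p(a),p(b)]);print(x.shape);cv2.imwrite('pics/fin.png',x)"
```

```text
t: 10.28
position: [482.5, 19.1, 77.6]
tool_rot: [2.934, 1.122, 0.009]
wrist_force: [6.6, 6.1, -5.5]
gripper_width: 0.364
grip_force: 60.5
10.2833 [482.49  19.12  77.64] yaw 41.840835130678876 tilt [ 0.01  0.   -1.  ]
F tool [ 9.01 -0.17  5.57] ext by force 27.191587856589834 lug in tool [131.44   0.83  -1.66]
(594, 792, 3)
```

View pics/fin.png

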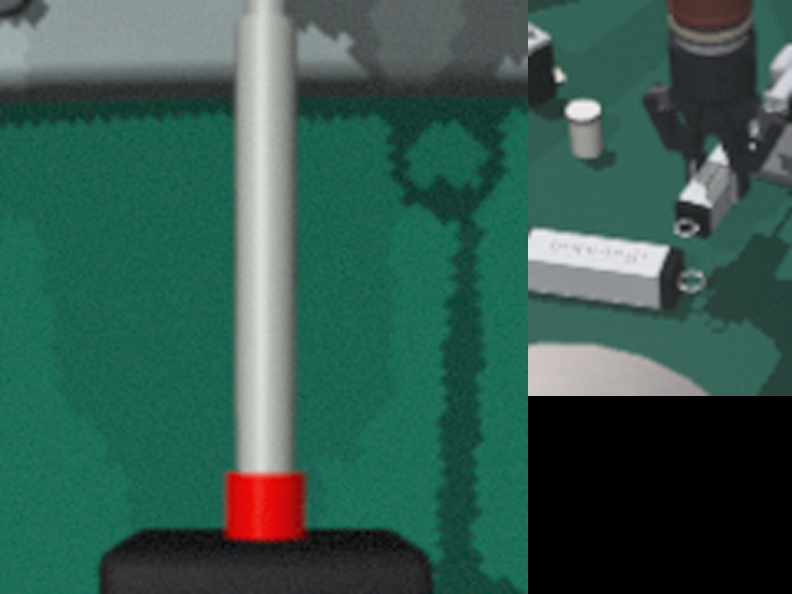

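Wrist view: the red band shows for about 67 px against a 58 px (6 mm) rod, so roughly 7 of its 8 mm is out, with no yellow. I'll check the joints and the tilt before the last few mm.

```bash
python3 -c "
from h import *
np.set_printoptions(precision=4,suppress=True)
s=ctrl.state();print(s['joint_pos'],s['dq'],s['moment'],Ro.from_rotvec(s['tool_rot']).as_matrix())"; python3 -m creep '[[-0.004,0,0,0],[-0.002,0,0.002,0],[0,0,0,0],[0,0,0,0],[0,0,0,0],[0,0,0,0]]'; python3 f.py w8; python3 -c "
from h import *
for n in ('w7','w8'):
    im=cv2.imread('pics/%s.png'%n).astype(int);h=im[:,312:328]
    red=(h[...,2]>120)&(h[...,1]<60);yel=(h[...,2]>120)&(h[...,1]>90)&(h[...,0]<80)
    r=np.nonzero(red.mean(1)>.5)[0];print(n,r.min(),r.max(),len(r),'yellow',yel.sum())
    print([tuple(im[v,320]) for v in range(r.max()-1,r.max()+8)])"
```

```text
[-0.1793  0.595   0.1403  2.0666 -0.1725  0.4852 -0.7509] [ 0.0006 -0.0009 -0.0003 -0.0009 -0.0005 -0.0013  0.0023] [ 1.248  -1.1642  0.0939] [[ 0.745   0.667   0.0053]
 [ 0.667  -0.745   0.002 ]
 [ 0.0053  0.0021 -1.    ]]
t: 10.88
position: [481.0, 17.6, 77.0]
tool_rot: [2.934, 1.123, 0.012]
wrist_force: [5.5, 6.2, -4.0]
gripper_width: 0.365
grip_force: 60.7
10.8833 [481.   17.6  77. ] yaw 41.878554957116755 tilt [ 0.01  0.   -1.  ]
F tool [ 8.21 -0.97  4.02] ext by force 24.326745378409747 lug in tool [133.57   0.77  -2.07]
w7 144 163 20 yellow 0
[(np.int64(9), np.int64(12), np.int64(227)), (np.int64(14), np.int64(27), np.int64(157)), (np.int64(27), np.int64(24), np.int64(69)), (np.int64(28), np.int64(24), np.int64(20)), (np.int64(29), np.int64(29), np.int64(25)), (np.int64(35), np.int64(32), np.int64(32)), (np.int64(37), np.int64(36), np.int64(38)), (np.int64(34), np.int64(36), np.int64(34)), (np.int64(38), np.int64(35), np.int64(36))]
w8 138 160 23 yellow 0
[(np.int64(12), np.int64(21), np.int64(234)), (np.int64(63), np.int64(66), np.int64(231)), (np.int64(128), np.int64(136), np.int64(218)), (np.int64(162), np.int64(169), np.int64(180)), (np.int64(105), np.int64(108), np.int64(103)), (np.int64(34), np.int64(33), np.int64(30)), (np.int64(14), np.int64(15), np.int64(9)), (np.int64(24), np.int64(20), np.int64(20)), (np.int64(27), np.int64(29), np.int64(30))]
```

The whole red band is out (23 px, about 8 mm) with about 1 mm of bare rod behind it. I'll add 2 mm of margin and check that it holds still.

```bash
cat > b.py <<'E'
from h import *
import sys
im=cv2.imread('pics/%s.png'%sys.argv[1]).astype(int);h=im[:,312:328]
red=(h[...,2]>120)&(h[...,1]<60);yel=(h[...,2]>120)&(h[...,1]>90)&(h[...,0]<80)
r=np.nonzero(red.mean(1)>.5)[0];print(r.min(),r.max(),'yellow',yel.sum(),[int(im[v,320].mean()) for v in range(r.max(),r.max()+12)])
E
python3 -m creep '[[-0.002,0,0,0],[-0.002,0,0,0],[0,0,0,0],[0,0,0,0],[0,0,0,0],[0,0,0,0],[0,0,0,0],[0,0,0,0]]'; python3 f.py w9;python3 b.py w9; python3 -m creep '[[0,0,0,0],[0,0,0,0],[0,0,0,0],[0,0,0,0],[0,0,0,0],[0,0,0,0],[0,0,0,0],[0,0,0,0],[0,0,0,0],[0,0,0,0],[0,0,0,0],[0,0,0,0]]'; python3 f.py w10;python3 b.py w10
```

```text
t: 11.6
position: [479.7, 16.5, 77.0]
tool_rot: [2.934, 1.123, 0.012]
wrist_force: [7.1, 7.6, -3.7]
gripper_width: 0.369
grip_force: 60.7
11.6 [479.71  16.45  77.01] yaw 41.88612218765978 tilt [ 0.01  0.   -1.  ]
F tool [10.32 -0.89  3.78] ext by force 31.85826148356677 lug in tool [135.29   0.8   -1.99]
133 154 yellow 0 [85, 125, 171, 194, 200, 196, 198, 198, 179, 107, 40, 27]
t: 12.65
position: [479.7, 16.4, 77.0]
tool_rot: [2.934, 1.123, 0.012]
wrist_force: [7.2, 7.5, -4.3]
gripper_width: 0.364
grip_force: 60.7
12.65 [479.72  16.41  77.01] yaw 41.88245840267953 tilt [ 0.01  0.   -1.  ]
F tool [10.33 -0.82  4.4 ] ext by force 31.886645669607926 lug in tool [135.31   0.75  -2.  ]
133 154 yellow 0 [85, 130, 171, 194, 195, 196, 197, 199, 180, 108, 41, 19]
```

```bash
python3 -c "
from workcell import ctrl
print(ctrl.hand_in())"
```

```text
the job is handed in; nothing more can be done
None
```

The job is handed in at about 12.7 s, with the gripper holding the gauge hooked in the lug eye and the rod drawn out about 32–33 mm (10.3 N at the wrist), so the red band is fully out and no yellow shows; the tool is about 0.5° off vertical, and I did not separately measure how level the gauge sits in the grip.

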